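Find the unlocked dose locker and push its lid open

ROBOT

A 6-joint arm with a two-finger parallel gripper is mounted at the origin on the work surface. World frame = base frame: x ahead of the robot, y to its left, z up, the work surface at z = 0. Lengths are in m, angles in rad, forces in N, time in s.
With the tool pointing down it reaches from about 0.325 to 0.775 m from the base axis. Payload 5.5 kg.
Tool frame: the origin (TCP) lies at the very end of the fingers, on their centre line; the grasp point (between the pads) lies 19 mm behind it; z points along the fingers, y is the direction in which the jaws open and shut (so a half turn about z gives the same grasp; the last joint's range is limited). The gripper opens to 88 mm and grips with 3 to 60 N. Pads are 20 mm wide; open, the fingers measure 115 mm over their backs; the gripper's body (75 mm by 178 mm) begins 61 mm behind the grasp point.
Start: joints at [1.098, 0.091, 1.231, -0, 1.82, -0.057], TCP at [0.242, 0.549, 0.223] pointing down, gripper open.
Joint ranges: [-2.87, 2.87], [-0.86, 2.18], [0.17, 2.46], [-1.51, 4.65], [0.06, 2.69], [-2.65, 2.65]. Speed limits (rad/s): [2.57, 2.57, 3.01, 3.14, 3.14, 3.14].

INTERFACE

Orientations are given as a unit quaternion [w, x, y, z].
In Python, from rig import manip, grab_frame, finder gives the robot as it stands.
- The arm moves only by the tool jog_arm, never from a script. Its arguments are lists of equal length, an entry for each row: "claw": the opening, from -1 (shut) to 1 (fully open), so that 0 is half open; "slide": the shift along the world's x, y, z in mm, a list of three; "turn": the turn about the world's z in rad. In form: {"claw": [claw, ...], "slide": [[x, y, z], ...], "turn": [turn, ...]}. A call has 1 to 20 rows; each row shifts and turns the pose as measured when the row begins; what a row does not reach is not made up. A row lasts 1/10 s, in which the tool goes at most 50 mm and 8.59 degrees, less where a joint would pass 70% of its speed; a pose out of reach is approached as far as the arm can. A call is refused whole if a number of a shift passes 50 or a number of a turn 0.15, either way. A call with a gripper value outside its range is refused whole. The fingers move at their own pace and stop on an object; "force" is the grip in N (left out, the last holds). Time passes only in rows, so rows that do not move let the fingers close. It gives the time, the measured TCP pose, the force and the opening at its end, in the units of the state.
- manip.observe(): the state, without advancing time (a new reading comes with each control period).
- grab_frame(name): name is "side" or "top"; returns a dict with "img" (384x512x3 uint8, blue, green, red), "range_z" (384x512 float32, m along the optical axis (not along the pixel's ray), 0 where there is no reading), "intrinsics" (3x3 intrinsics, pixels), "R" (3x3) and "t" (3): a world point X has camera coordinates R X + t. Camera axes: x right, y down, z forward; pixel columns grow to the right and rows downward; lengths in m; the calibration is good to about 2 mm. A picture is of the moment at which its call begins.
- manip.close_job(): hands the job in, once; it reports no verdict.
Trained networks look in the newest picture that a camera, given by its name, has taken for a name from the list of things; names that differ only in an ending like _2 or _b are one class to them, and where a whole thing is asked for, a point or a joint stands for the part that bears it (a point fixed in the world has none). Each returns a list of dicts, best first, with "p" (0 to 1); they miss things now and then, are a little off and sometimes report something else, mostly with a low value. They report only what shows in the picture. A call takes as long as a camera call.
- finder.find_in(thing, camera): "extent" ([centre column, centre row, width, height] in pixels, round what is visible of it).
- finder.landmark_of(thing, camera): "pixel" ([column, row] in pixels: a listed point, or the origin of a listed thing).
The state is a dict: "time_s": time; "q": joint angles; "joint_vel": joint speeds; "joint_torque": joint torques, N m; "ee_pos": TCP position; "tcp_rot": TCP orientation; "wrist_force": force on the tool from outside, world axes, zero at the start; "torque": the same for the moment, N m; "opening": opening from 0.0 (shut) to 1.0 (fully open).
Only numpy, scipy, OpenCV 4.12 (cv2) and the standard library are available. Lean on these libraries where they do the work, as an engineer would, in place of code of your own. Each camera call takes 0.05 s, during which the arm holds its last target.

TASK

Only one of the four identical dose lockers on the shelf has been released for this round: press the thumb pad at the far end of each lid with a fingertip, without forcing it, until you find the lid that rocks. Then push that lid round until it stands steeply open near its stop, so that the dose inside can be reached, and leave it so. Nothing is to be picked up: leave the other lids shut and the bottles, cup, mortar and spatula where they are.

Things in the scene. Friction and masses are not known exactly. Their poses are not given: they have to be found in the camera images.
- locker1: one of four identical fixed white-painted steel dose lockers: open-topped box 112 mm (x) by 84 mm (y), 70 mm tall, walls 5 mm; origin at the centre of its underside, x points away from the lock barrel on its front (roughly away from the robot). A steel lid 100 x 72 x 4 mm lies inside the walls, its top level with the rim (70 mm), pivoted about a cross axis (y) through its middle, 68 mm up
- lid1 (a joint): tilt of the lid of locker1: 0 shut and level; grows as the far end (+x, with the thumb pad) goes down into the box and the near end rises; stop at 1.3 rad (steeply open). A locked lid gives less than 0.08 rad under a 20 N press on its pad. The unlocked one turns freely under 1 to 2 N, tips the other way only 0.03 rad, and stays at whatever tilt it is left. All four start at 0
- pad1 (a point): centre of the top of the round thumb pad (26 mm across, 1.5 mm high, so 71.5 mm up when shut) on the lid of locker1, 34 mm beyond the pivot; moves with the lid
- edge1 (a point): middle of the near (-x) edge of the lid of locker1, 50 mm before the pivot, 68 mm up when shut; rises as the lid tilts, in an arc about the pivot: a finger that pushes the edge straight along x below about 0.9 rad jams on it by friction, so follow it up round its arc (or push the sunken half down and towards the robot)
- locker2: one of four identical fixed white-painted steel dose lockers: open-topped box 112 mm (x) by 84 mm (y), 70 mm tall, walls 5 mm; origin at the centre of its underside, x points away from the lock barrel on its front (roughly away from the robot). A steel lid 100 x 72 x 4 mm lies inside the walls, its top level with the rim (70 mm), pivoted about a cross axis (y) through its middle, 68 mm up
- lid2 (a joint): tilt of the lid of locker2: 0 shut and level; grows as the far end (+x, with the thumb pad) goes down into the box and the near end rises; stop at 1.3 rad (steeply open). A locked lid gives less than 0.08 rad under a 20 N press on its pad. The unlocked one turns freely under 1 to 2 N, tips the other way only 0.03 rad, and stays at whatever tilt it is left. All four start at 0
- pad2 (a point): centre of the top of the round thumb pad (26 mm across, 1.5 mm high, so 71.5 mm up when shut) on the lid of locker2, 34 mm beyond the pivot; moves with the lid
- edge2 (a point): middle of the near (-x) edge of the lid of locker2, 50 mm before the pivot, 68 mm up when shut; rises as the lid tilts, in an arc about the pivot: a finger that pushes the edge straight along x below about 0.9 rad jams on it by friction, so follow it up round its arc (or push the sunken half down and towards the robot)
- locker3: one of four identical fixed white-painted steel dose lockers: open-topped box 112 mm (x) by 84 mm (y), 70 mm tall, walls 5 mm; origin at the centre of its underside, x points away from the lock barrel on its front (roughly away from the robot). A steel lid 100 x 72 x 4 mm lies inside the walls, its top level with the rim (70 mm), pivoted about a cross axis (y) through its middle, 68 mm up
- lid3 (a joint): tilt of the lid of locker3: 0 shut and level; grows as the far end (+x, with the thumb pad) goes down into the box and the near end rises; stop at 1.3 rad (steeply open). A locked lid gives less than 0.08 rad under a 20 N press on its pad. The unlocked one turns freely under 1 to 2 N, tips the other way only 0.03 rad, and stays at whatever tilt it is left. All four start at 0
- pad3 (a point): centre of the top of the round thumb pad (26 mm across, 1.5 mm high, so 71.5 mm up when shut) on the lid of locker3, 34 mm beyond the pivot; moves with the lid
- edge3 (a point): middle of the near (-x) edge of the lid of locker3, 50 mm before the pivot, 68 mm up when shut; rises as the lid tilts, in an arc about the pivot: a finger that pushes the edge straight along x below about 0.9 rad jams on it by friction, so follow it up round its arc (or push the sunken half down and towards the robot)
- locker4: one of four identical fixed white-painted steel dose lockers: open-topped box 112 mm (x) by 84 mm (y), 70 mm tall, walls 5 mm; origin at the centre of its underside, x points away from the lock barrel on its front (roughly away from the robot). A steel lid 100 x 72 x 4 mm lies inside the walls, its top level with the rim (70 mm), pivoted about a cross axis (y) through its middle, 68 mm up
- lid4 (a joint): tilt of the lid of locker4: 0 shut and level; grows as the far end (+x, with the thumb pad) goes down into the box and the near end rises; stop at 1.3 rad (steeply open). A locked lid gives less than 0.08 rad under a 20 N press on its pad. The unlocked one turns freely under 1 to 2 N, tips the other way only 0.03 rad, and stays at whatever tilt it is left. All four start at 0
- pad4 (a point): centre of the top of the round thumb pad (26 mm across, 1.5 mm high, so 71.5 mm up when shut) on the lid of locker4, 34 mm beyond the pivot; moves with the lid
- edge4 (a point): middle of the near (-x) edge of the lid of locker4, 50 mm before the pivot, 68 mm up when shut; rises as the lid tilts, in an arc about the pivot: a finger that pushes the edge straight along x below about 0.9 rad jams on it by friction, so follow it up round its arc (or push the sunken half down and towards the robot)
- pillbottle_mid (a point): bystander, loose: blue plastic pill bottle with white cap, 34 mm across, 68 mm tall; point on its axis, half-way up
- medcup_mid (a point): bystander, loose: small steel medicine cup, 36 mm across, 40 mm tall; point on its axis, half-way up
- vial_mid (a point): bystander, loose: amber glass vial, 28 mm across, 55 mm tall; point on its axis, half-way up
- mortar_mid (a point): bystander, loose: speckled stoneware mortar with its pestle standing in it, 92 mm across, bowl 60 mm tall, pestle up to 100 mm; point on its axis, half-way up the bowl
- spatula_grip (a point): bystander, loose: steel pill counting spatula lying flat, 200 mm long; point on its handle
- syrup_mid (a point): bystander, loose: amber glass medicine bottle, 52 mm across, 100 mm tall; point on its axis, half-way up

How it is judged:
On the way:
1. one lid rocks under a press (value of joint any of lid1, lid2, lid3, lid4 above 0.15 rad), for 0.1 s.
At the end, for the whole second after the job is handed in: the unlocked lid stands open at 1.0 rad or more (stop at 1.3) and at rest, the other three lids are shut (under 0.12 rad) (((value of joint lid1 above 1 rad and velocity of joint lid1 below 0.1 rad/s and value of joint each of lid2, lid3, lid4 below 0.12 rad) or (value of joint lid2 above 1 rad and velocity of joint lid2 below 0.1 rad/s and value of joint each of lid1, lid3, lid4 below 0.12 rad) or (value of joint lid3 above 1 rad and velocity of joint lid3 below 0.1 rad/s and value of joint each of lid1, lid2, lid4 below 0.12 rad) or (value of joint lid4 above 1 rad and velocity of joint lid4 below 0.1 rad/s and value of joint each of lid1, lid2, lid3 below 0.12 rad))); the robot touches nothing.
It fails at once if a locker is forced: pressed or pushed with more than 60 N (contact force between any of the fingers, the arm and locker1 above 60 N or contact force between any of the fingers, the arm and locker2 above 60 N or contact force between any of the fingers, the arm and locker3 above 60 N or contact force between any of the fingers, the arm and locker4 above 60 N).
It fails at once if a bystander is lifted, carried or pushed more than 30 mm (distance of any of pillbottle_mid, medcup_mid, vial_mid, mortar_mid, spatula_grip, syrup_mid from where it was at the start of the episode above 0.03 m).
It also fails if it takes over 64 s, if anything falls off the work surface, if the arm or the gripper's body presses on something with over 40 N, if the wrist force passes 120 N, or if a joint passes its speed limit or range.

## Working session

There is one attempt and no reset: what is moved stays moved. The work goes in short steps, Python scripts to look and compute and a tool call to move; the robot and the scene stay as the last step left them, time stands still between calls to the robot, and variables do not carry over. Pictures are saved under pics/ and viewed, and the job is handed in when it is done.

Besides the shell and the picture viewer there is one more tool, called after "Request:" as name(argument=value, ...) on one line, values as JSON. jog_arm: Moves the arm, as the interface text tells. Its arguments: {"type":"object","properties":{"claw":{"type":"array","items":{"type":"number"}},"slide":{"type":"array","items":{"type":"array","items":{"type":"number"}}},"turn":{"type":"array","items":{"type":"number"}},"force":{"type":"number"}},"required":["claw","slide","turn"]}

```bash
mkdir -p pics
cat > h.py <<'E'
from rig import manip, grab_frame, finder
import numpy as np, cv2
def world(f,px,z=None):
    K,R,t=f["intrinsics"],f["R"],f["t"]
    u,v=px
    d=np.linalg.inv(K)@np.array([u,v,1.])
    if z is None:
        r=f["range_z"][int(round(v)),int(round(u))]
        return R.T@(d*r-t)
    o=-R.T@t; w=R.T@d
    return o+w*(z-o[2])/w[2]
E
python3 - <<'E'
from h import *
for c in ["top","side"]:
    f=grab_frame(c); cv2.imwrite(f"pics/{c}0.png",f["img"])
    for n,z in [("locker1",0),("pad1",.0715),("edge1",.068)]:
        for r in finder.landmark_of(n,c): print(c,n,np.round(r["pixel"],1),round(r["p"],2),np.round(world(f,r["pixel"],z),3))
    if c=="top":
      for n in ["pillbottle_mid","medcup_mid","vial_mid","mortar_mid","spatula_grip","syrup_mid"]:
        for r in finder.landmark_of(n,c)[:2]: print(n,np.round(r["pixel"],1),round(r["p"],2),np.round(world(f,r["pixel"],.03),3))
s=manip.observe();print(s)
E
```

```text
top locker1 [270.3 184.7] 0.82 [0.625 0.019 0.   ]
top locker1 [333.4 187.2] 0.77 [ 0.62  -0.161  0.   ]
top locker1 [392.9 224.2] 0.77 [ 0.516 -0.324  0.   ]
top locker1 [195.6 215.6] 0.6 [0.535 0.229 0.   ]
top pad1 [405.4 207.8] 0.87 [ 0.554 -0.332  0.072]
top pad1 [342.4 175.4] 0.8 [ 0.64  -0.17   0.072]
top pad1 [191.8 197.3] 0.62 [0.577 0.23  0.072]
top pad1 [269.7 170.3] 0.62 [0.652 0.024 0.072]
top edge1 [404.1 242.3] 0.92 [ 0.465 -0.324  0.068]
top edge1 [336.3 200. ] 0.87 [ 0.574 -0.152  0.068]
top edge1 [193.2 228.2] 0.77 [0.496 0.224 0.068]
top edge1 [277.5 198.8] 0.73 [0.576 0.003 0.068]
pillbottle_mid [298.3 186. ] 0.57 [ 0.617 -0.057  0.03 ]
medcup_mid [230.1 218.4] 0.63 [0.526 0.13  0.03 ]
vial_mid [364.7 191. ] 0.57 [ 0.605 -0.24   0.03 ]
mortar_mid [230.9 124.2] 0.81 [0.795 0.133 0.03 ]
spatula_grip [312.5 127.7] 0.94 [ 0.786 -0.1    0.03 ]
spatula_grip [393.5 225.9] 0.39 [ 0.51  -0.314  0.03 ]
syrup_mid [104.7 224. ] 0.95 [0.507 0.471 0.03 ]
side locker1 [198.2 184.9] 0.83 [0.546 0.228 0.   ]
side locker1 [262.  219.4] 0.77 [0.62  0.018 0.   ]
side locker1 [297.4 2
[... 463 characters left out ...]
182.1] 0.8 [0.493 0.214 0.068]
{'time_s': 0.7, 'q': array([ 1.09826942e+00,  9.10668252e-02,  1.23067584e+00, -5.28728083e-06,
        1.81981495e+00, -5.66848191e-02]), 'joint_vel': array([ 0.00087849, -0.00068124,  0.00148043,  0.00038602,  0.00060922,
        0.00098348]), 'joint_torque': array([ 1.19823748e-03, -4.46032298e+01, -4.06412458e+01,  7.00008986e-02,
        1.88634469e-02,  1.24184686e-05]), 'ee_pos': array([0.24237734, 0.54888019, 0.22266474]), 'tcp_rot': array([7.05416827e-06, 2.06426804e-01, 9.78462045e-01, 1.62374706e-05]), 'wrist_force': array([-0.43775946, -0.15177193, -0.80048504]), 'torque': array([-0.00439281, -0.0081776 , -0.03791835]), 'opening': 1.001237487187134}
```

Run:
```python
import cv2
for c in ["top","side"]:
    i=cv2.imread(f"pics/{c}0.png"); i=i[90:280,60:440] if c=="top" else i[100:384,120:420]
    i=cv2.resize(i,None,fx=2,fy=2,interpolation=cv2.INTER_CUBIC); cv2.imwrite(f"pics/{c}0b.png",i)
```

```text
(no output)
```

View pics/top0b.png

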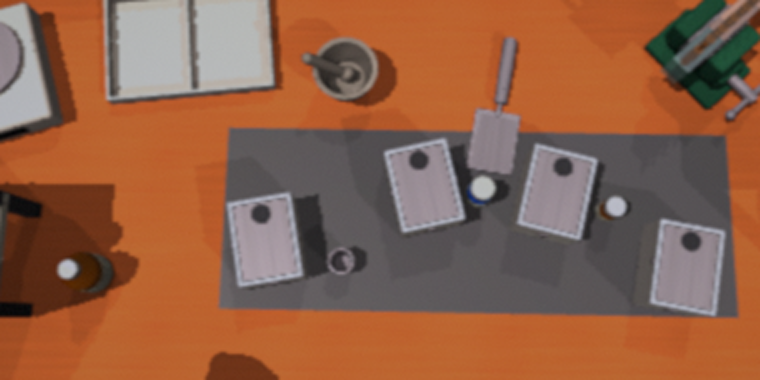

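View pics/side0b.png

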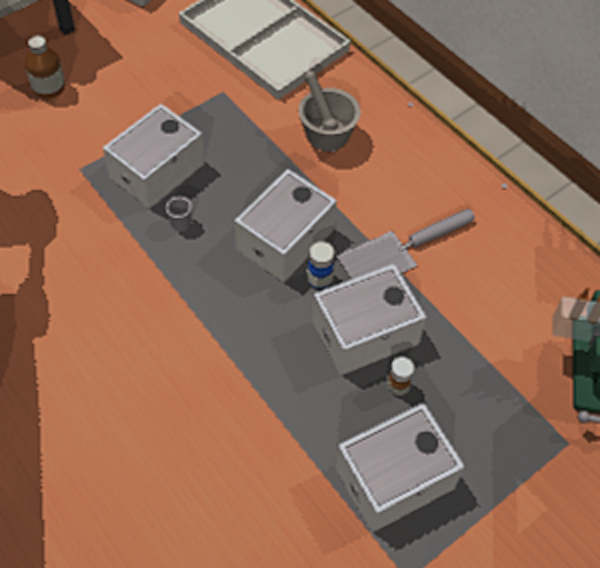

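Top view: lockers A–D run left to right, with dark pads at about (191,197), (270,170), (342,173) and (405,210) in the full image. The side view agrees. I'll refine these and fit the yaws.

Run:
```python
from h import *
f=grab_frame("top"); img=f["img"]; g=cv2.cvtColor(img,cv2.COLOR_BGR2GRAY)
K,R,t=f["intrinsics"],f["R"],f["t"]
v,u=np.mgrid[0:384,0:512]; r=f["range_z"]
P=np.stack([(u-K[0,2])/K[0,0]*r,(v-K[1,2])/K[1,1]*r,r],-1)
W=(P-t)@R
cand=[(.577,.23),(.652,.024),(.64,-.17),(.554,-.332)]
ed=[(.496,.224),(.576,.003),(.574,-.152),(.465,-.324)]
for p,e in zip(cand,ed):
    c=(np.array(p)+np.array(e))/2
    m=(abs(W[...,2]-.07)<.008)&(np.hypot(W[...,0]-c[0],W[...,1]-c[1])<.085)
    m8=m.astype(np.uint8); n,l,s,_=cv2.connectedComponentsWithStats(m8); k=1+np.argmax(s[1:,4]); m=l==k
    pts=W[m][:,:2].astype(np.float32)*1000
    (cx,cy),wh,a=cv2.minAreaRect(pts)
    d=m&(g<90)&(np.hypot(W[...,0]-p[0],W[...,1]-p[1])<.022)
    pad=np.array([world(f,(x,y),.0715)[:2] for y,x in np.argwhere(d)]).mean(0)
    ctr=np.array([cx,cy])/1000
    dd=pad-ctr
    print(m.sum(),"centre",np.round(ctr,4),np.round(wh),round(a,1),"z",W[m][:,2].mean().round(4),"pad",pad.round(4),d.sum(),"dist",np.linalg.norm(dd).round(4),"yaw",np.degrees(np.arctan2(dd[1],dd[0])).round(1))
```

```text
1350 centre [0.5454 0.2299] [112.  88.] 10.3 z 0.0693 pad [0.5795 0.2347] 62 dist 0.0344 yaw 7.9
1294 centre [0.6199 0.0196] [112.  88.] 13.4 z 0.0695 pad [0.6537 0.0257] 66 dist 0.0343 yaw 10.3
1330 centre [ 0.6131 -0.1571] [ 87. 112.] 75.7 z 0.0696 pad [ 0.6461 -0.1669] 68 dist 0.0345 yaw -16.5
1431 centre [ 0.5146 -0.3241] [ 87. 112.] 79.4 z 0.0696 pad [ 0.5484 -0.3308] 70 dist 0.0345 yaw -11.3
```

Request:
jog_arm(claw=[-1,-1,-1,-1,-1,-1,-1,-1], slide=[[42,-40,0],[42,-40,0],[42,-40,0],[42,-40,0],[42,-40,0],[42,-40,0],[42,-40,0],[40,-38,0]], turn=[0.1,0.1,0.1,0.1,0.1,0,0,0])

```text
time_s: 1.55
ee_pos: [0.5319, 0.27, 0.2228]
tcp_rot: [0.0, -0.059, 0.998, 0.001]
wrist_force: [0.0, 0.5, 0.7]
opening: 0.31
```

Request:
jog_arm(claw=[-1,-1,-1,-1,-1,-1,-1,-1], slide=[[40,-30,-30],[8,-5,-40],[0,0,-40],[0,0,-15],[0,0,0],[0,0,0],[0,0,0],[0,0,0]], turn=[0,0,0,0,0,0,0,0])

```text
time_s: 2.35
ee_pos: [0.5806, 0.2335, 0.1062]
tcp_rot: [0.006, -0.055, 0.998, 0.002]
wrist_force: [-0.2, 0.5, 0.5]
opening: 0.008
```

Request:
jog_arm(claw=[-1,-1,-1,-1], slide=[[0,0,-20],[0,0,-10],[0,0,-3],[0,0,-3]], turn=[0,0,0,0])

```text
time_s: 2.75
ee_pos: [0.5832, 0.2358, 0.077]
tcp_rot: [0.011, -0.056, 0.998, 0.003]
wrist_force: [0.1, 0.6, 0.6]
opening: 0.007
```

Request:
jog_arm(claw=[-1,-1,-1], slide=[[-2,-1,-4],[0,0,-3],[0,0,-3]], turn=[0,0,0])

```text
time_s: 3.05
ee_pos: [0.5817, 0.235, 0.0684]
tcp_rot: [0.013, -0.056, 0.998, 0.004]
wrist_force: [0.9, -0.9, 1.7]
opening: 0.003
```

Request:
jog_arm(claw=[-1,-1,-1], slide=[[0,0,-3],[0,0,-3],[0,0,0]], turn=[0,0,0])

```text
time_s: 3.35
ee_pos: [0.5817, 0.235, 0.0623]
tcp_rot: [0.013, -0.056, 0.998, 0.004]
wrist_force: [-0.2, -0.1, 0.7]
opening: 0.006
```

Run:
```python
from h import *
f=grab_frame("side"); i=cv2.resize(f["img"][90:250,120:320],None,fx=4,fy=4,interpolation=cv2.INTER_CUBIC); cv2.imwrite("pics/s1.png",i[:600])
print(manip.observe()["wrist_force"])
```

```text
[0.42482848 0.43596622 0.23737406]
```

View pics/s1.png

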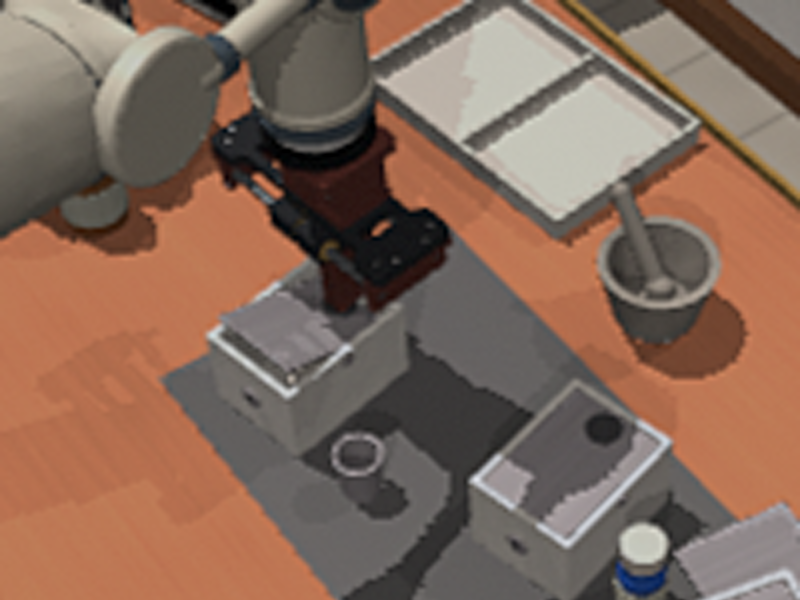

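Request:
jog_arm(claw=[-1,-1,-1,-1,-1], slide=[[-1,0,-4],[-1,0,-4],[-1,0,-4],[-1,0,-4],[-1,0,-4]], turn=[0,0,0,0,0])

```text
time_s: 3.9
ee_pos: [0.5776, 0.2352, 0.0423]
tcp_rot: [0.015, -0.056, 0.998, 0.004]
wrist_force: [0.7, -0.3, 1.8]
opening: 0.006
```

Request:
jog_arm(claw=[-1,-1,-1], slide=[[-2,0,0],[-2,-1,0],[-2,0,0]], turn=[0,0,0])

```text
time_s: 4.2
ee_pos: [0.5711, 0.234, 0.0405]
tcp_rot: [0.014, -0.056, 0.998, 0.004]
wrist_force: [1.8, 0.3, -0.9]
opening: 0.003
```

Request:
jog_arm(claw=[-1,-1,-1], slide=[[-2,0,1],[-2,-1,1],[0,0,0]], turn=[0,0,0])

```text
time_s: 4.5
ee_pos: [0.5668, 0.233, 0.0426]
tcp_rot: [0.015, -0.056, 0.998, 0.004]
wrist_force: [1.7, 0.1, -0.2]
opening: 0.004
```

Run:
```python
from h import *
f=grab_frame("side"); i=cv2.resize(f["img"][90:240,120:320],None,fx=4,fy=4,interpolation=cv2.INTER_CUBIC); cv2.imwrite("pics/s2.png",i)
print(manip.observe()["wrist_force"])
```

```text
[ 2.22103555  0.75223136 -0.96069093]
```

View pics/s2.png

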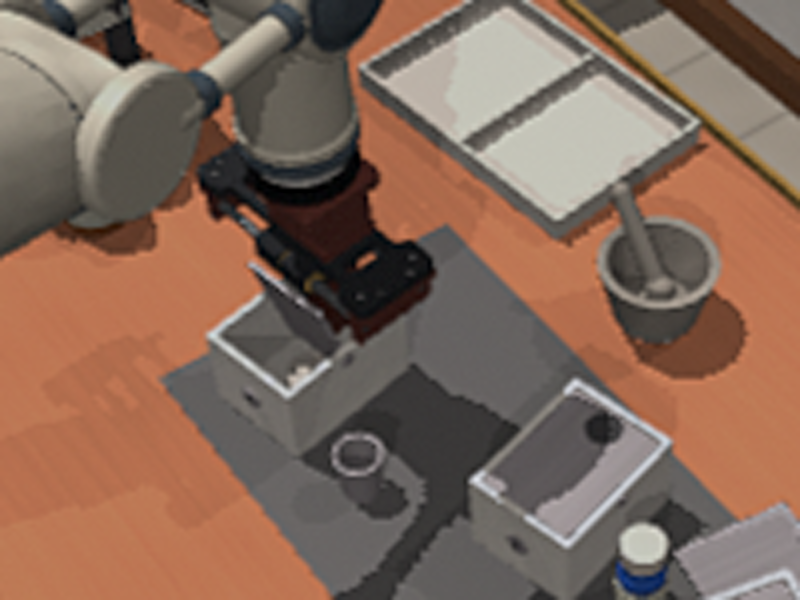

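Request:
jog_arm(claw=[-1,-1], slide=[[-2,0,0],[0,0,0]], turn=[0,0])

```text
time_s: 4.75
ee_pos: [0.5667, 0.233, 0.0431]
tcp_rot: [0.017, -0.056, 0.998, 0.004]
wrist_force: [1.8, 0.9, -1.0]
opening: 0.003
```

Request:
jog_arm(claw=[-1,-1,-1,-1,-1,-1,-1,-1,-1], slide=[[5,1,0],[5,1,0],[2,0,5],[0,0,20],[0,0,40],[0,0,40],[0,0,40],[30,40,30],[0,0,0]], turn=[0,0,0,0,0,0,0,0,0])

```text
time_s: 5.65
ee_pos: [0.6012, 0.2683, 0.2163]
tcp_rot: [0.009, -0.055, 0.998, 0.003]
wrist_force: [-0.4, -0.1, 0.2]
opening: 0.004
```

Run:
```python
from h import *
f=grab_frame("side"); i=cv2.resize(f["img"][90:240,120:320],None,fx=4,fy=4,interpolation=cv2.INTER_CUBIC); cv2.imwrite("pics/s3.png",i)
print(finder.landmark_of("edge1","side")[:4])
K,R,t=f["intrinsics"],f["R"],f["t"]
v,u=np.mgrid[0:384,0:512]; r=f["range_z"]
W=(np.stack([(u-K[0,2])/K[0,0]*r,(v-K[1,2])/K[1,1]*r,r],-1)-t)@R
d=W-np.array([.5454,.2299,0]); a=np.radians(9.5)
X=d[...,0]*np.cos(a)+d[...,1]*np.sin(a); Y=-d[...,0]*np.sin(a)+d[...,1]*np.cos(a); Z=W[...,2]
m=(abs(X)<.05)&(abs(Y)<.036)&(Z>.074)&(Z<.125)&(r>0)
x,z=X[m],Z[m]; print(m.sum(),z.max(),x.min(),x.max()); 
for lo in np.arange(.075,.12,.008):
    k=(z>=lo)&(z<lo+.008); print(lo,k.sum(),x[k].mean() if k.any() else 0)
c=np.polyfit(z,x,1); print("tilt",np.arctan2(1,-c[0]))
for nm in ["pillbottle_mid","medcup_mid","vial_mid","mortar_mid","spatula_grip","syrup_mid"]:
    g=grab_frame("top") if nm=="pillbottle_mid" else g
    q=finder.landmark_of(nm,"top")[:1]; print(nm,[(np.round(s["pixel"],1),s["p"]) for s in q])
cv2.imwrite("pics/t3.png",cv2.resize(g["img"][90:280,60:440],None,fx=2,fy=2))
```

```text
[{'pixel': [300.1, 337.0], 'p': 0.91}, {'pixel': [253.8, 216.4], 'p': 0.77}, {'pixel': [284.4, 160.0], 'p': 0.74}, {'pixel': [285.9, 260.5], 'p': 0.73}]
97 0.118833044706561 -0.017203018485394163 -0.0045555946428386855
0.075 13 -0.006035122860351004
0.08299999999999999 13 -0.008938599109497462
0.09099999999999998 14 -0.010538321490928057
0.09899999999999998 14 -0.013037924610473347
0.10699999999999997 28 -0.014536307637629886
0.11499999999999996 15 -0.014701494777383937
tilt 1.3454882499906273
pillbottle_mid [(array([299.7, 183.9]), 0.73)]
medcup_mid [(array([232.2, 219.9]), 0.61)]
vial_mid [(array([364.1, 194.1]), 0.55)]
mortar_mid [(array([231.6, 123.1]), 0.95)]
spatula_grip [(array([311.5, 127.5]), 0.96)]
syrup_mid [(array([197.4, 212.6]), 0.64)]
```

View pics/s3.png

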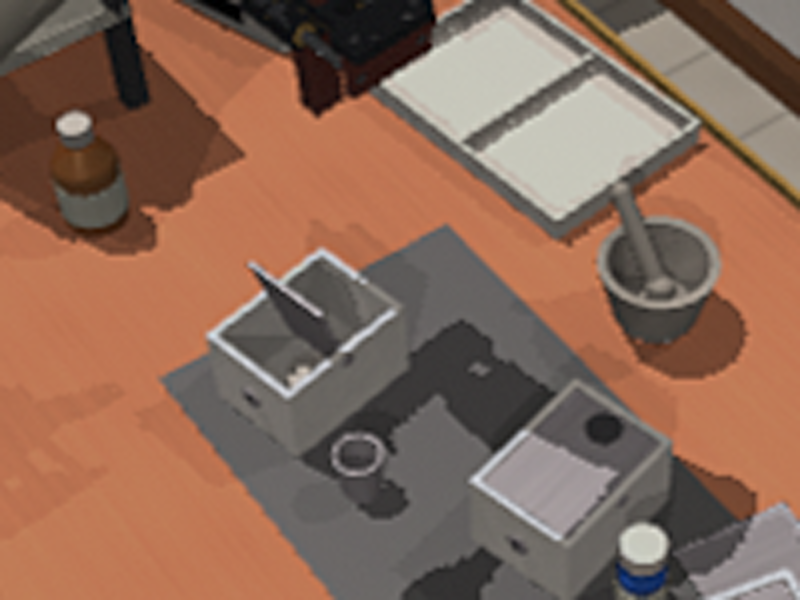

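View pics/t3.png

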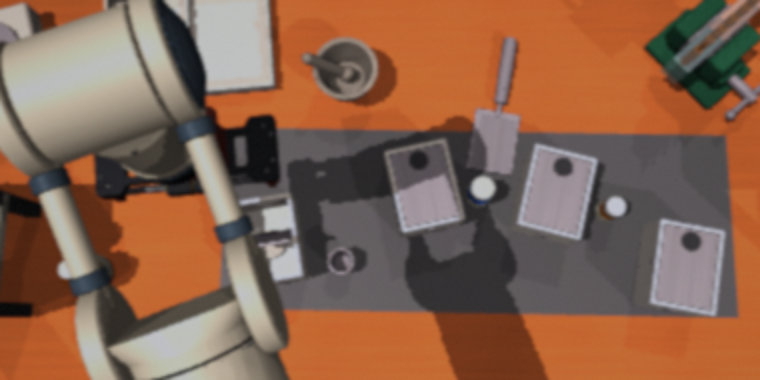

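The side view shows the leftmost lid standing upright near (285,300), with the gripper well clear. The depth fit puts it at its stop of about 1.3 rad. In the top view the other lids are level and the bystanders haven't moved. I'm handing the job in.

```bash
python3 -c "
from rig import manip; print(manip.close_job())"
```

```text
the job is handed in; nothing more can be done
None
```

The released locker was the leftmost one, at about x 0.545, y 0.230. Its lid rocked on the first press, with about 2 N on the wrist at most. I pushed its sunken half down and towards the robot until it stopped moving, then withdrew the arm and handed the job in at about 6 s.

**Opened lid:** the depth fit gave a tilt of 1.35 rad. That is slightly above the 1.3 rad stop, so it is within measuring error of fully open. The side picture shows it standing steeply open.

**Robot contact:** the gripper was clear of everything, with the tip at z 0.216 and about 0 N at the wrist.

**Other lids:** I did not press the other three. They look level in the pictures, but I did not measure their tilt.

**Bystanders:** the pill bottle, cup, vial, mortar and spatula were found within about 3 pixels of where they started. The network's final report for the syrup bottle in the top view was wrong, because the arm mostly hid the bottle and the position fell on the open locker. The side picture shows it standing where it was.

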